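Strip the used grips off the pen machines and shut up the station

TASK

Practice is over: pull the used purple grip off every pen machine in the white charging dock that still wears one, and put all the used grips, with any that lies on the desk, into the red sharps box. Once they are all in, see that both the dock's clear cover and the lid of the sharps box are pressed down until they snap and stay shut. Leave the two small bottles and the white cup standing where they are.

Things in the scene. Friction and masses are not known exactly. Their poses are not given: they have to be found in the camera images.
- dock: white charging dock fixed to the desk, a tray 110 mm deep (x), 310 mm wide (y), rim at 100 mm, floor at 55 mm. Four short pen machines, 70 mm apart along y at x = -12 mm, are locked in, noses up. Origin: centre of the underside; x points to the hinge (far) side, y along the row; yaw up to 0.2. A steel catch sticks out under the front rim
- seat1 (a point): machine 1, centre of the shoulder its grip sits on, 65 mm above the desk; its nose, 19 mm across, stands 28 mm higher
- seat2 (a point): machine 2, centre of the shoulder its grip sits on, 65 mm above the desk; its nose, 19 mm across, stands 28 mm higher
- seat3 (a point): machine 3, centre of the shoulder its grip sits on, 65 mm above the desk; its nose, 19 mm across, stands 28 mm higher
- seat4 (a point): machine 4, centre of the shoulder its grip sits on, 65 mm above the desk; its nose, 19 mm across, stands 28 mm higher
- dock_cover (a joint): opening angle of the dock's clear cover (rad): 0 shut, about 1.8 standing open; it stays where it is left. The last 0.08 rad need a push of about 12 N near the front edge, until the bump on its front tab snaps under the catch; then it reads under 0.01 and stays. Not snapped, it stops at about 0.08
- dock_cover_hinge (a point): middle of the cover's hinge axis (along the dock's y), at the far top rim of the dock, 100 mm above the desk. Cover: flat clear sheet with white edges, 4 mm thick, 310 mm wide, reaching 110 mm from the axis plus an 18 mm thumb tab. Axes turn with it: x from front edge to hinge, z out of the outer face, which lies 4 mm from the axis
- dock_cover_edge (a point): middle of the front edge of the cover, on its outer face, 110 mm from the hinge axis; it moves with the cover
- sharps: red open-topped sharps box fixed to the desk, 140 mm deep (x), 190 mm wide (y), 180 mm high, walls 4 mm, floor 4 mm. Origin: centre of the underside; x points to the hinge side (away from the robot, yaw up to 0.2)
- sharps_lid (a joint): opening angle of the sharps box's lid (rad): 0 shut, about 1.8 standing open; it stays where it is left. The last 0.06 rad need a push of about 12 N near the front edge until it snaps under the catch; then it reads under 0.01 and stays. Not snapped, it stops at about 0.06
- sharps_lid_hinge (a point): middle of the lid's hinge axis at the far top rim of the sharps box, 180 mm above the desk. The lid is a flat pink-red sheet 4 mm thick, 190 mm wide, reaching 140 mm from the axis plus an 18 mm thumb tab. The axes turn with the lid: x from front edge to hinge, z out of the outer face
- sharps_lid_edge (a point): middle of the front edge of the lid, on its outer face, 140 mm from the hinge axis; it moves with the lid
- grip1: used grip, 60 g: purple rounded-square sleeve 32 x 32 x 62 mm, then a white nozzle (26 mm, tapering to 10 mm), 85 mm in all. Origin: centre of its open end; z towards the nozzle; flat faces along its x and y. May be absent. Starts pushed onto machine 1, z up, open end on the seat; sprung balls hold it: pull straight along the axis, about 12 N over the first 3 mm; free after 28 mm.
- grip2: used grip, 60 g: purple rounded-square sleeve 32 x 32 x 62 mm, then a white nozzle (26 mm, tapering to 10 mm), 85 mm in all. Origin: centre of its open end; z towards the nozzle; flat faces along its x and y. May be absent. Starts pushed onto machine 2, z up, open end on the seat; sprung balls hold it: pull straight along the axis, about 12 N over the first 3 mm; free after 28 mm.
- grip3: used grip, 60 g: purple rounded-square sleeve 32 x 32 x 62 mm, then a white nozzle (26 mm, tapering to 10 mm), 85 mm in all. Origin: centre of its open end; z towards the nozzle; flat faces along its x and y. May be absent. Starts pushed onto machine 3, z up, open end on the seat; sprung balls hold it: pull straight along the axis, about 12 N over the first 3 mm; free after 28 mm.
- grip4: used grip, 60 g: purple rounded-square sleeve 32 x 32 x 62 mm, then a white nozzle (26 mm, tapering to 10 mm), 85 mm in all. Origin: centre of its open end; z towards the nozzle; flat faces along its x and y. May be absent. Starts pushed onto machine 4, z up, open end on the seat; sprung balls hold it: pull straight along the axis, about 12 N over the first 3 mm; free after 28 mm.
- grip5: used grip, 60 g: purple rounded-square sleeve 32 x 32 x 62 mm, then a white nozzle (26 mm, tapering to 10 mm), 85 mm in all. Origin: centre of its open end; z towards the nozzle; flat faces along its x and y. Lies on the desk on one flat face (y vertical, origin 16 mm up), in front of the dock or the box, nozzle towards the robot; may be absent.
- grip6: used grip, 60 g: purple rounded-square sleeve 32 x 32 x 62 mm, then a white nozzle (26 mm, tapering to 10 mm), 85 mm in all. Origin: centre of its open end; z towards the nozzle; flat faces along its x and y. Lies on the desk on one flat face (y vertical, origin 16 mm up), in front of the dock or the box, nozzle towards the robot; may be absent.
- serum: bystander: leave it standing where it is. Amber dropper bottle, 32 mm across, 92 mm tall, origin under its base, z up
- pigment: bystander: leave it standing where it is. Small pink bottle with a black cap, 34 mm across, 75 mm tall, origin under its base, z up
- ink_cup: bystander: leave it standing where it is. Small white cup, 56 mm across, 40 mm tall, origin under its base, z up

How it is judged:
By the outcome, as a careful person would: the job done as asked, in the order asked, and still so for the second after the job is handed in, with the robot touching nothing.
Of grip1, grip2, grip3, grip4, grip5, grip6 only 4 to 6 are there at a start; the rules pass over those that are not, and their reading is None.
At some moment in a run one of grip5, grip6 may be knocked a few centimetres aside while the robot is not near it.
Once in a run the grip may slacken for a moment while it holds something.
It also fails if it takes over 210 s, if anything falls off the work surface, if the arm or the gripper's body presses on something with over 40 N, if the wrist force passes 120 N, or if a joint passes its speed limit or range.

ROBOT

A 6-joint arm with a two-finger parallel gripper is mounted at the origin on the work surface. World frame = base frame: x ahead of the robot, y to its left, z up, the work surface at z = 0. Lengths are in m, angles in degrees, forces in N, time in s.
With the tool pointing down it reaches from about 0.3 to 0.75 m from the base axis. Payload 8.5 kg.
Tool frame: the origin (TCP) lies midway between the tips of the shut fingers; the grasp point (between the pads) lies 19 mm behind it (env.grasp_offset is the distance from the TCP to the grasp point, in m); z points along the fingers, y is the line along which they close (so a half turn about z gives the same grasp; the last joint's range is limited). The gripper opens to 85 mm and grips with 20 to 120 N. Pads are 22 mm wide; open, the fingers measure 114 mm over their backs; the gripper's body (76 mm by 85 mm) begins 54 mm behind the grasp point. The pads swing forward as they close: fully open they stand 13 mm farther back than shut.
Start: joints at [-82.924, 21.807, 74.336, -0, 83.858, -12.336], TCP at [0.183, -0.519, 0.231] pointing down, gripper open.
Joint ranges: [-178.18, 178.18], [-50.72, 133.34], [12.68, 142.11], [-81.47, 261.47], [9.98, 163.14], [-165.26, 165.26]. Speed limits (degrees/s): [136.94, 136.94, 180, 180, 180, 180].

INTERFACE

Orientations are given as a 3x3 rotation matrix whose columns are the frame's x, y, z axes.
In Python, from rig import env gives the robot as it stands.
- The arm moves only by the tool servo_tool, never from a script. Its argument "deltas" is text: rows parted by semicolons, each of 7 numbers parted by spaces: the opening, from 0 (shut) to 1 (fully open), then the shift along the tool's x, y, z in mm, then the turn, a rotation vector about the tool's x, y, z in rad. A call has 1 to 8 rows; each row shifts and turns the commanded pose from where the row before left it, along the tool's axes as they then stand; what a row does not reach is not made up. A row lasts 1/12 s, in which the tool goes at most 41.7 mm and 7.16 degrees, less where a joint would pass 70% of its speed; a pose out of reach is approached as far as the arm can. A call is refused whole if a number of a shift passes 41.7 or a number of a turn 0.125, either way. A call with a gripper value outside its range is refused whole. The fingers move at their own pace and stop on an object; "newtons" is the grip in N (left out, the last holds). Time passes only in rows, so rows that do not move let the fingers close. It gives the time, the measured TCP pose, the force, the opening and the grip force at its end, in the units of the state.
- env.observe(): the state, without advancing time (a new reading comes with each control period).
- env.get_image(name): name is "side" or "top" or "wrist"; returns a dict with "img" (384x512x3 uint8, red, green, blue), "depth" (384x512 float32, m along the optical axis (not along the pixel's ray), 0 where there is no reading), "camera_matrix" (3x3 intrinsics, pixels), "D" ([k1, k2, p1, p2, k3] as OpenCV has them; the pictures are not rectified), "world_to_cam" (4x4, takes a point from world to camera coordinates). Camera axes: x right, y down, z forward; pixel columns grow to the right and rows downward; lengths in m; the calibration is good to about 2 mm. A picture is of the moment at which its call begins.
- env.close_job(): hands the job in; it is judged then, once.
Trained networks look in a picture, given as the dict that the camera call returned (one of the last four; its "shot" number tells which), for a name from the list of things; names that differ only in an ending like _2 or _b are one class to them, and where a whole thing is asked for, a point or a joint stands for the part that bears it (a point fixed in the world has none). Each returns a list of dicts, best first, with "conf" (0 to 1); they miss things now and then, are a little off and sometimes report something else, mostly with a low value. They report only what shows in the picture. A call takes as long as a camera call.
- env.spot_in(name, picture): "bbox" ([centre column, centre row, width, height] in pixels, round what is visible of it).
- env.spot_point(name, picture): "uv" ([column, row] in pixels: a listed point, or the origin of a listed thing).
The state is a dict: "time_s": time; "q": joint angles; "qvel": joint speeds; "joint_efforts": joint torques, N m; "position": TCP position; "tool_rot": TCP orientation; "ft_force": force on the tool from outside, world axes, zero at the start; "wrist_torque": the same for the moment, N m; "grip_width": finger opening in m; "gripper_force": force on a finger pad.
Only numpy, scipy, OpenCV 4.12 (cv2) and the standard library are available. Lean on these libraries where they do the work, as an engineer would, in place of code of your own. Each camera call takes 0.05 s, during which the arm holds its last target. There are 200 camera calls.

## Working session

There is one attempt and no reset: what is moved stays moved. The work goes in short steps, Python scripts to look and compute and a tool call to move; the robot and the scene stay as the last step left them, time stands still between calls to the robot, and variables do not carry over. Pictures are saved under pics/ and viewed, at most 14 in all, crops included, and the job is handed in when it is done.

Besides the shell and the picture viewer there is one more tool, called as a command line: name --argument value ..., lists and objects as JSON in quotes. servo_tool: Moves the arm, as the interface text tells. Its arguments: {"type":"object","properties":{"deltas":{"type":"string"},"newtons":{"type":"number"}},"required":["deltas"]}

```bash
ls; mkdir -p pics
cat > h.py <<'E'
import numpy as np, cv2
from rig import env
def px2w(p,uv,z=None,d=None):
    K=p["camera_matrix"];T=np.linalg.inv(p["world_to_cam"])
    n=cv2.undistortPoints(np.array([[uv]],float),K,np.array(p["D"],float))[0,0]
    r=T[:3,:3]@np.array([n[0],n[1],1.]);o=T[:3,3]
    if z is not None: return o+r*(z-o[2])/r[2]
    return o+r*d
def dep(p,uv,k=2):
    u,v=int(round(uv[0])),int(round(uv[1]));w=p["depth"][max(v-k,0):v+k+1,max(u-k,0):u+k+1];w=w[w>0]
    return float(np.median(w)) if w.size else 0
def w2px(p,X):
    T=p["world_to_cam"];return cv2.projectPoints(np.array(X,float).reshape(-1,1,3),cv2.Rodrigues(T[:3,:3])[0],T[:3,3],p["camera_matrix"],np.array(p["D"],float))[0][:,0]
def save(p,n): cv2.imwrite("pics/"+n,p["img"][:,:,::-1])
E
python3 - <<'E'
from h import *
np.set_printoptions(precision=3,suppress=True)
Z=dict(seat1=.065,seat2=.065,seat3=.065,seat4=.065,dock_cover_hinge=.1,sharps_lid_hinge=.18,dock=0,sharps=0,grip1=.065,grip2=.065,grip3=.065,grip4=.065,grip5=.016,grip6=.016,serum=0,pigment=0,ink_cup=0,dock_cover_edge=None,sharps_lid_edge=None)
ims=[]
for c in("top","side"):
    p=env.get_image(c);save(p,c+"0.png");ims.append(p["img"])
    print(c,np.linalg.inv(p["world_to_cam"])[:3,3])
    for n,z in Z.items():
        for r in env.spot_point(n,p)[:5]:
            uv=r["uv"];d=dep(p,uv)
            print(n,round(r["conf"],2),np.round(uv),"z:",px2w(p,uv,z=z) if z is not None else '',"d:",px2w(p,uv,d=d) if d else None)
print(env.observe())
E
```

```text
pics
top [0.41 0.05 1.1 ]
seat1 0.93 [361. 159.] z: [ 0.573 -0.236  0.065] d: [ 0.563 -0.219  0.128]
seat1 0.92 [308. 160.] z: [ 0.573 -0.097  0.065] d: [ 0.563 -0.087  0.13 ]
seat1 0.91 [387. 162.] z: [ 0.562 -0.308  0.065] d: [ 0.553 -0.287  0.123]
seat1 0.83 [332. 158.] z: [ 0.577 -0.16   0.065] d: [ 0.567 -0.148  0.126]
seat2 0.93 [361. 159.] z: [ 0.573 -0.236  0.065] d: [ 0.563 -0.219  0.128]
seat2 0.92 [308. 160.] z: [ 0.573 -0.097  0.065] d: [ 0.563 -0.087  0.13 ]
seat2 0.91 [387. 162.] z: [ 0.562 -0.308  0.065] d: [ 0.553 -0.287  0.123]
seat2 0.83 [332. 158.] z: [ 0.577 -0.16   0.065] d: [ 0.567 -0.148  0.126]
seat3 0.93 [361. 159.] z: [ 0.573 -0.236  0.065] d: [ 0.563 -0.219  0.128]
seat3 0.92 [308. 160.] z: [ 0.573 -0.097  0.065] d: [ 0.563 -0.087  0.13 ]
seat3 0.91 [387. 162.] z: [ 0.562 -0.308  0.065] d: [ 0.553 -0.287  0.123]
seat3 0.83 [332. 158.] z: [ 0.577 -0.16   0.065] d: [ 0.567 -0.148  0.126]
seat4 0.93 [361. 159.] z: [ 0.573 -0.236  0.065] d: [ 0.563 -0.219  0.128]
seat4 0.92 [308. 160.] z: [ 0.573 -0.097  0.065] d: [ 0.563 -0.087  0.13 ]
seat4 0.91 [387. 162.] z
[... 7475 characters left out ...]
72. 154.] z:  d: [0.634 0.227 0.327]
sharps_lid_edge 0.37 [267. 174.] z:  d: [ 0.565 -0.073  0.077]
sharps_lid_edge 0.16 [299. 136.] z:  d: [ 0.551 -0.238  0.118]
{'time_s': 2.0, 'q': array([-82.923,  21.807,  74.334,   0.   ,  83.859, -12.336]), 'qvel': array([-0.036,  0.038,  0.007,  0.053,  0.018, -0.027]), 'joint_efforts': array([ -0.001, -44.832, -23.146,  -0.   ,   0.001,   0.   ]), 'position': array([ 0.183, -0.519,  0.231]), 'tool_rot': array([[ 0.943,  0.332,  0.   ],
       [ 0.332, -0.943, -0.   ],
       [ 0.   ,  0.   , -1.   ]]), 'ft_force': array([ 0.553, -0.259,  0.32 ]), 'wrist_torque': array([-0.038,  0.005,  0.008]), 'gripper_force': 0.0, 'grip_width': 0.08547926928205438}
```

Run:
```python
import cv2
a=cv2.imread("pics/top0.png")[80:270,60:460];b=cv2.imread("pics/side0.png")[80:380,140:400]
cv2.imwrite("pics/a.png",cv2.resize(a,None,fx=2,fy=2,interpolation=2));cv2.imwrite("pics/b.png",cv2.resize(b,None,fx=2,fy=2,interpolation=2))
```

```text
(no output)
```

View pics/a.png

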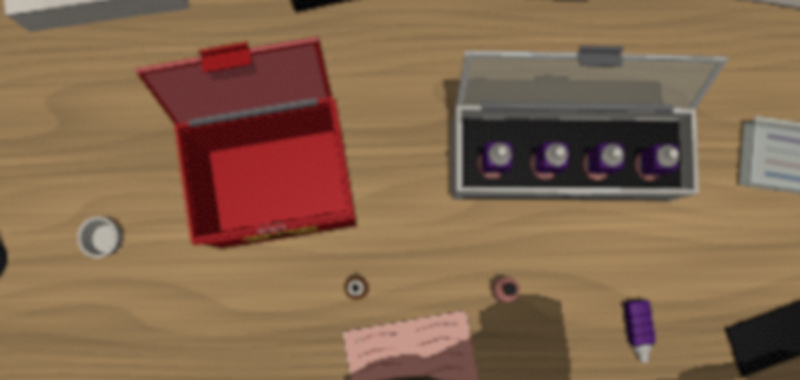

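View pics/b.png

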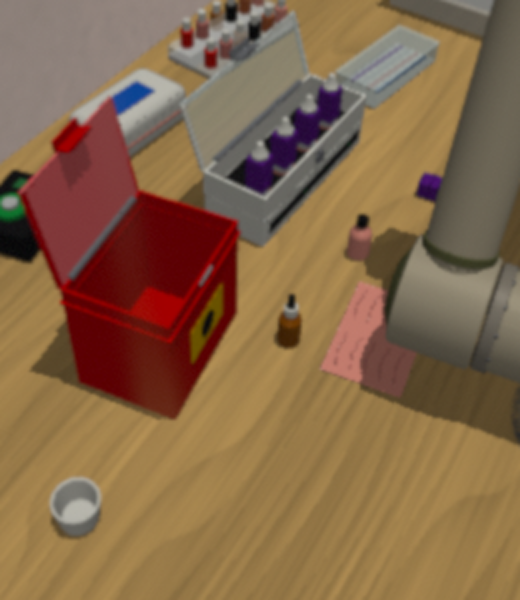

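The pictures show four gripped machines, with nozzles at about (310,156), (338,156), (366,157) and (393,157) in the top view. One loose grip lies at (380,240), and both lids are open. Next I measure these precisely from depth.

```bash
cat >> h.py <<'E'
def cloud(p):
    h,w=p["depth"].shape;g=np.mgrid[:h,:w];uv=np.stack([g[1].ravel(),g[0].ravel()],1).astype(float)
    n=cv2.undistortPoints(uv[:,None],p["camera_matrix"],np.array(p["D"],float))[:,0]
    T=np.linalg.inv(p["world_to_cam"]);d=p["depth"].ravel()
    X=(T[:3,:3]@(np.c_[n,np.ones(len(n))]*d[:,None]).T).T+T[:3,3]
    X[d==0]=np.nan
    return X.reshape(h,w,3)
def purple(p):
    hsv=cv2.cvtColor(p["img"],cv2.COLOR_RGB2HSV);return cv2.inRange(hsv,(125,80,40),(160,255,255))
E
python3 - <<'E'
from h import *
np.set_printoptions(precision=4,suppress=True)
p=env.get_image("top");X=cloud(p)
def sel(m): return X[m]
x,y,z=X[...,0],X[...,1],X[...,2]
m=((z>.132)&(z<.16)&(x>.52)&(x<.61)&(y<-.02)&(y>-.36)).astype(np.uint8)
n,l,s,c=cv2.connectedComponentsWithStats(m)
for i in range(1,n): print("nozzle",s[i,4],np.mean(X[l==i],0),X[l==i][:,2].max())
m=(z>.09)&(z<.108)&(x>.48)&(x<.68)&(y<.05)&(y>-.42); q=X[m][:,:2].astype(np.float32)
print("dock rim",m.sum(),q.min(0),q.max(0),cv2.minAreaRect(q))
hsv=cv2.cvtColor(p["img"],cv2.COLOR_RGB2HSV)
m=(z>.17)&(z<.19)&(x>.44)&(x<.68)&(y>.05)&(y<.34); q=X[m][:,:2].astype(np.float32)
print("box rim",m.sum(),q.min(0),q.max(0),cv2.minAreaRect(q))
m=(purple(p)>0)&(z<.06)&(x<.48); q=X[m]
print("g5",m.sum(),q.mean(0),cv2.minAreaRect(q[:,:2].astype(np.float32)),q[:,2].max())
m=(z>.008)&(z<.05)&(x<.47)&(y<-.2)&(x>.3)&(y>-.36);q=X[m];print("g5all",m.sum(),q.mean(0),cv2.minAreaRect(q[:,:2].astype(np.float32)))
for n,a in(("lid",(z>.2)&(y>.08)&(y<.35)&(x>.55)),("cover",(z>.115)&(y<.0)&(y>-.37)&(x>.62))):
    q=X[a];print(n,len(q),q.min(0),q.max(0))
E
```

```text
nozzle 66 [ 0.5702 -0.0904  0.1405] 0.15211739388690837
nozzle 72 [ 0.5685 -0.1591  0.1402] 0.1526993772718649
nozzle 73 [ 0.5645 -0.2282  0.1399] 0.15096289528576323
nozzle 71 [ 0.563  -0.2982  0.1401] 0.15482725479430726
dock rim 1133 [ 0.5215 -0.3537] [ 0.6436 -0.0427] ((0.5819430947303772, -0.1975393444299698), (0.3098173141479492, 0.11593150347471237), 88.58255004882812)
box rim 784 [0.4685 0.0879] [0.6371 0.2957] ((0.5513187050819397, 0.19306525588035583), (0.14506889879703522, 0.192223459482193), 8.550985336303711)
g5 269 [ 0.3555 -0.2873  0.0296] ((0.3557939827442169, -0.28981634974479675), (0.05890114977955818, 0.03085918352007866), 7.120006084442139) 0.036496118840560365
g5all 353 [ 0.3489 -0.2885  0.028 ] ((0.3433382213115692, -0.29159754514694214), (0.08528260886669159, 0.031531527638435364), 8.505518913269043)
lid 2542 [0.6084 0.1092 0.2001] [0.6633 0.3001 0.3386]
cover 3060 [ 0.634  -0.3542  0.115 ] [ 0.6793 -0.0431  0.2241]
```

servo_tool --deltas "1 0 0 0 0 0 0.1; 1 0 0 0 0 0 0.1; 1 25 -25 0 0 0 0; 1 25 -25 0 0 0 0; 1 25 -25 0 0 0 0; 1 25 -25 0 0 0 0; 1 25 -25 0 0 0 0; 1 25 -25 0 0 0 0" --newtons 60

```text
time_s: 2.72
position: [0.3113, -0.3479, 0.2315]
tool_rot: [[0.99, 0.138, 0.0], [0.138, -0.99, -0.0], [0.0, 0.0, -1.0]]
ft_force: [0.9, -0.4, 0.0]
grip_width: 0.0855
gripper_force: 0.0
```

servo_tool --deltas "0.8 25 -25 0 0 0 0; 0.8 29 -29 0 0 0 0; 0.8 0 0 25 0 0 0; 0.8 0 0 0 0 0 0"

```text
time_s: 3.05
position: [0.3567, -0.2858, 0.2039]
tool_rot: [[0.99, 0.142, -0.003], [0.142, -0.99, 0.004], [-0.002, -0.004, -1.0]]
ft_force: [-1.3, -0.0, -1.0]
grip_width: 0.0681
gripper_force: 0.0
```

```bash
cat >> h.py <<'E'
def to(tgt,yaw,s=None):
    """print tool-frame delta (mm) to reach tgt at present orientation and turn about tool z to yaw (deg)"""
    s=s or env.observe();R=s["tool_rot"];d=R.T@(np.array(tgt)-s["position"])*1000
    cy=np.degrees(np.arctan2(R[1,0],R[0,0]));a=-np.radians(yaw-cy)
    c,q=np.cos(a),np.sin(a);d2=[c*d[0]+q*d[1],-q*d[0]+c*d[1],d[2]]
    print("pos",s["position"].round(4),"yaw",round(cy,2),"t",round(s["time_s"],2),"w",round(s["grip_width"],4),"gf",round(s["gripper_force"],1),"F",s["ft_force"].round(1),"| turn z",round(a,4),"then shift",np.round(d2,1))
E
python3 - <<'E'
from h import *
p=env.get_image("wrist");save(p,"w1.png");X=cloud(p)
x,y,z=[X[...,i] for i in range(3)]
m=(purple(p)>0)&(z>.015)&(z<.045)&(y<-.2)&(y>-.36)&(x<.45); q=X[m][:,:2].astype(np.float32)
print(m.sum(),q.mean(0),cv2.minAreaRect(q),q.min(0),q.max(0))
print(np.linalg.inv(p["world_to_cam"]).round(3))
to((.357,-.288,.003),8)
E
```

```text
1552 [ 0.35748425 -0.28946167] ((0.35605496168136597, -0.2897992730140686), (0.060054853558540344, 0.03063753806054592), 5.6217193603515625) [ 0.32547545 -0.3072469 ] [ 0.38696685 -0.27212587]
[[ 0.143 -0.943 -0.301  0.433]
 [-0.99  -0.137 -0.039 -0.275]
 [-0.004  0.303 -0.953  0.347]
 [ 0.     0.     0.     1.   ]]
pos [ 0.3564 -0.2874  0.2053] yaw 8.05 t 3.1 w 0.0681 gf 0.0 F [ 0.1  0.2 -0.4] | turn z 0.0008 then shift [  0.9   1.3 202.3]
```

servo_tool --deltas "0.8 0 2 40 0 0 0; 0.8 0 0 40 0 0 0; 0.8 0 0 40 0 0 0; 0.8 0 0 40 0 0 0; 0.8 0 0 30 0 0 0; 0.8 0 0 12 0 0 0; 0.8 0 0 0 0 0 0; 0 0 0 0 0 0 0"

```text
time_s: 3.77
position: [0.3567, -0.2918, 0.0047]
tool_rot: [[0.991, 0.137, -0.0], [0.137, -0.991, -0.0], [-0.0, 0.0, -1.0]]
ft_force: [-0.5, -0.4, 0.0]
grip_width: 0.058
gripper_force: 0.0
```

servo_tool --deltas "0 0 0 0 0 0 0; 0 0 0 0 0 0 0; 0 0 0 0 0 0 0; 0 0 0 0 0 0 0"

```text
time_s: 4.1
position: [0.3574, -0.2915, 0.006]
tool_rot: [[0.99, 0.138, 0.002], [0.138, -0.99, -0.003], [0.002, 0.003, -1.0]]
ft_force: [-1.2, -0.6, 5.7]
grip_width: 0.031
gripper_force: 59.6
```

servo_tool --deltas "0 0 0 0 0 0 0; 0 0 0 -15 0 0 0; 0 0 0 -40 0 0 0; 0 0 0 -40 0 0 0; 0 0 0 -40 0 0 0; 0 0 0 -40 0 0 0; 0 0 0 -40 0 0 0; 0 0 0 -40 0 0 0"

```text
time_s: 4.77
position: [0.3564, -0.2898, 0.2629]
tool_rot: [[0.99, 0.138, 0.001], [0.138, -0.99, -0.002], [0.001, 0.002, -1.0]]
ft_force: [0.2, -0.7, -1.7]
grip_width: 0.0312
gripper_force: 59.2
```

```bash
python3 -c "
from h import *
to((.551,.193,.26),8.5)"
```

```text
pos [ 0.3564 -0.2898  0.2629] yaw 7.96 t 4.77 w 0.0312 gf 59.2 F [ 0.2 -0.7 -1.7] | turn z -0.0095 then shift [ 263.9 -448.7    2.2]
```

servo_tool --deltas "0 20 -34 0 0 0 0; 0 20 -34 0 0 0 0; 0 20 -34 0 0 0 0; 0 20 -34 0 0 0 0; 0 20 -34 0 0 0 0; 0 20 -34 0 0 0 0; 0 20 -34 0 0 0 0; 0 20 -34 0 0 0 0"

```text
time_s: 5.43
position: [0.4778, 0.0031, 0.2607]
tool_rot: [[0.99, 0.138, 0.002], [0.138, -0.99, -0.001], [0.002, 0.001, -1.0]]
ft_force: [1.1, -0.4, 0.0]
grip_width: 0.0312
gripper_force: 59.3
```

servo_tool --deltas "0 20 -35 0 0 0 0; 0 20 -35 0 0 0 0; 0 20 -35 0 0 0 0; 0 20 -35 0 0 0 0; 0 20 -35 0 0 0 0; 0 0 0 0 0 0 0; 0 0 0 0 0 0 0"

```text
time_s: 6.02
position: [0.5523, 0.1898, 0.2598]
tool_rot: [[0.99, 0.141, 0.001], [0.141, -0.99, -0.0], [0.001, 0.0, -1.0]]
ft_force: [0.2, -1.3, -0.9]
grip_width: 0.0309
gripper_force: 59.3
```

```bash
python3 -c "
from h import *
to((.551,.193,.14),8.5)"
```

```text
pos [0.5523 0.1898 0.2598] yaw 8.12 t 6.02 w 0.0309 gf 59.3 F [ 0.2 -1.3 -0.9] | turn z -0.0066 then shift [ -0.9  -3.4 119.8]
```

servo_tool --deltas "0 -1 -3 40 0 0 0; 0 0 0 40 0 0 0; 0 0 0 40 0 0 0; 0 0 0 0 0 0 0; 0.8 0 0 0 0 0 0; 0.8 0 0 0 0 0 0; 0.8 0 0 0 0 0 0; 0.8 0 0 0 0 0 0"

```text
time_s: 6.68
position: [0.5521, 0.191, 0.1419]
tool_rot: [[0.99, 0.138, 0.004], [0.138, -0.99, 0.001], [0.005, 0.0, -1.0]]
ft_force: [0.5, 0.3, -0.6]
grip_width: 0.0682
gripper_force: 0.0
```

servo_tool --deltas "0.6 0 0 -40 0 0 0; 0.6 0 0 -40 0 0 0; 0.6 0 0 -40 0 0 0.08; 0.6 0 0 0 0 0 0.09; 0.6 4 35 0 0 0 0; 0.6 4 35 0 0 0 0; 0.6 4 35 0 0 0 0; 0.6 4 35 0 0 0 0"

```text
time_s: 7.35
position: [0.5627, 0.0493, 0.261]
tool_rot: [[1.0, -0.03, 0.003], [-0.03, -1.0, -0.0], [0.003, 0.0, -1.0]]
ft_force: [-0.2, 0.5, -0.5]
grip_width: 0.051
gripper_force: 0.0
```

servo_tool --deltas "0.6 4 35 0 0 0 0; 0.6 4 35 0 0 0 0; 0.6 4 35 0 0 0 0; 0.6 4 35 0 0 0 0; 0.6 0 0 0 0 0 0; 0.6 0 0 0 0 0 0"

```text
time_s: 7.85
position: [0.5744, -0.0915, 0.2604]
tool_rot: [[0.999, -0.034, 0.002], [-0.034, -0.999, -0.0], [0.002, 0.0, -1.0]]
ft_force: [0.3, 1.6, 0.7]
grip_width: 0.0515
gripper_force: 0.0
```

```bash
cat >> h.py <<'E'
def noz(yr=(-.36,-.02)):
    p=env.get_image("wrist");X=cloud(p);x,y,z=[X[...,i] for i in range(3)]
    m=((z>.125)&(z<.16)&(x>.52)&(x<.61)&(y<yr[1])&(y>yr[0])).astype(np.uint8)
    n,l,s,c=cv2.connectedComponentsWithStats(m)
    for i in range(1,n):
        if s[i,4]>20: q=X[l==i];print("noz",s[i,4],((q.max(0)+q.min(0))/2).round(4),q.max(0).round(4),q.min(0).round(4))
    m=((purple(p)>0)&(z>.07)&(z<.13)&(x>.52)&(x<.62)&(y<yr[1])&(y>yr[0])).astype(np.uint8)
    n,l,s,c=cv2.connectedComponentsWithStats(m)
    for i in range(1,n):
        if s[i,4]>60: q=X[l==i];print("pur",s[i,4],np.percentile(q,[3,50,97],axis=0).round(4).tolist())
    return p
E
python3 - <<'E'
from h import *
p=noz();save(p,"w2.png")
to((.5725,-.0915,.088),-1.9)
t=env.get_image("top");X=cloud(t);m=purple(t)>0
n,l,s,c=cv2.connectedComponentsWithStats(m.astype(np.uint8))
for i in range(1,n):
    if s[i,4]>8: print(s[i,4],c[i].round(),np.nanmedian(X[l==i],0).round(3))
E
```

```text
noz 904 [ 0.5712 -0.0901  0.1383] [ 0.586  -0.0749  0.1517] [ 0.5564 -0.1053  0.125 ]
noz 896 [ 0.5692 -0.1603  0.1384] [ 0.5843 -0.145   0.1518] [ 0.5541 -0.1756  0.125 ]
noz 876 [ 0.5672 -0.2295  0.1383] [ 0.5821 -0.2139  0.1515] [ 0.5523 -0.2451  0.125 ]
noz 891 [ 0.5652 -0.2999  0.1384] [ 0.5802 -0.2847  0.1518] [ 0.5502 -0.3151  0.125 ]
pur 677 [[0.5583, -0.1054, 0.0813], [0.5855, -0.0907, 0.1234], [0.5873, -0.0752, 0.1274]]
pur 873 [[0.556, -0.1747, 0.0769], [0.5814, -0.1496, 0.1153], [0.5849, -0.1439, 0.1273]]
pur 1153 [[0.5536, -0.2418, 0.0747], [0.576, -0.216, 0.1104], [0.5825, -0.2139, 0.1274]]
pur 1348 [[0.5514, -0.3103, 0.0744], [0.5711, -0.2851, 0.1081], [0.581, -0.2835, 0.127]]
pos [ 0.5744 -0.0901  0.2604] yaw -1.85 t 7.9 w 0.0516 gf 0.0 F [ 0.7 -0.3 -0.5] | turn z 0.0008 then shift [ -2.1   1.4 172.4]
71 [334. 159.] [ 0.565 -0.149  0.122]
10 [343. 152.] [ 0.592 -0.19   0.057]
99 [388. 161.] [ 0.554 -0.288  0.117]
241 [200. 173.] [0.548 0.189 0.036]
```

View pics/w2.png

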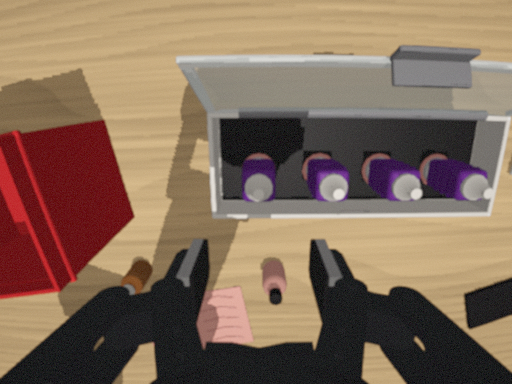

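servo_tool --deltas "0.6 -3 0 40 0 0 0; 0.6 0 0 40 0 0 0; 0.6 0 0 40 0 0 0; 0.6 0 0 35 0 0 0; 0.6 0 0 17 0 0 0; 0.6 0 0 0 0 0 0; 0 0 0 0 0 0 0; 0 0 0 0 0 0 0" --newtons 80

```text
time_s: 8.62
position: [0.5725, -0.0897, 0.0895]
tool_rot: [[1.0, -0.03, 0.003], [-0.03, -1.0, -0.002], [0.003, 0.002, -1.0]]
ft_force: [-0.3, -5.1, -0.1]
grip_width: 0.0312
gripper_force: 79.0
```

servo_tool --deltas "0 0 0 0 0 0 0; 0 0 0 0 0 0 0; 0 0 0 0 0 0 0; 0 0 0 0 0 0 0"

```text
time_s: 8.95
position: [0.5724, -0.09, 0.0893]
tool_rot: [[1.0, -0.031, 0.004], [-0.031, -1.0, -0.001], [0.004, 0.001, -1.0]]
ft_force: [0.0, -2.2, 6.4]
grip_width: 0.0311
gripper_force: 80.2
```

servo_tool --deltas "0 0 0 -2 0 0 0; 0 0 0 -3 0 0 0; 0 0 0 -5 0 0 0; 0 0 0 -10 0 0 0; 0 0 0 -15 0 0 0; 0 0 0 -25 0 0 0; 0 0 0 -40 0 0 0; 0 0 0 -40 0 0 0"

```text
time_s: 9.62
position: [0.5706, -0.0891, 0.2296]
tool_rot: [[1.0, -0.031, -0.001], [-0.031, -1.0, 0.001], [-0.001, -0.001, -1.0]]
ft_force: [0.2, 0.3, 0.1]
grip_width: 0.0309
gripper_force: 81.9
```

Run:
```python
from h import *
p=noz()
to((.551,.193,.26),-1.8)
```

```text
noz 1083 [ 0.569  -0.1597  0.1382] [ 0.584  -0.1442  0.1513] [ 0.554  -0.1752  0.125 ]
noz 1136 [ 0.5668 -0.2299  0.1384] [ 0.582  -0.2144  0.1517] [ 0.5517 -0.2453  0.125 ]
noz 954 [ 0.5648 -0.2981  0.1375] [ 0.5803 -0.2837  0.1499] [ 0.5493 -0.3124  0.125 ]
pur 1131 [[0.5562, -0.1739, 0.0758], [0.5812, -0.1491, 0.1139], [0.5843, -0.1441, 0.1273]]
pur 1516 [[0.5536, -0.2416, 0.0744], [0.5757, -0.2157, 0.1107], [0.5825, -0.2137, 0.1273]]
pur 1746 [[0.5516, -0.3091, 0.0737], [0.5706, -0.285, 0.1067], [0.5803, -0.2835, 0.127]]
pos [ 0.5732 -0.0899  0.2388] yaw -1.76 t 9.67 w 0.031 gf 81.9 F [-0.1 -1.1  6.4] | turn z 0.0008 then shift [ -30.8 -282.   -22.7]
```

servo_tool --deltas "0 -4 -28 -22 0 0 0; 0 -4 -36 0 0 0 0; 0 -4 -36 0 0 0 0; 0 -4 -36 0 0 0 0; 0 -4 -36 0 0 0 0; 0 -4 -36 0 0 0 0; 0 -4 -36 0 0 0 0; 0 -3 -36 0 0 0 0"

```text
time_s: 10.33
position: [0.5481, 0.1932, 0.2506]
tool_rot: [[1.0, -0.031, 0.001], [-0.031, -1.0, 0.001], [0.001, -0.001, -1.0]]
ft_force: [0.6, -0.1, -1.0]
grip_width: 0.0315
gripper_force: 81.9
```

servo_tool --deltas "0 0 0 10 0 0 0; 0 0 0 40 0 0 0; 0 0 0 40 0 0 0; 0 0 0 20 0 0 0; 0 0 0 0 0 0 0; 0.7 0 0 0 0 0 0; 0.7 0 0 0 0 0 0; 0.7 0 0 0 0 0 0"

```text
time_s: 11.0
position: [0.5501, 0.1913, 0.1418]
tool_rot: [[1.0, -0.031, 0.004], [-0.031, -1.0, 0.001], [0.004, -0.001, -1.0]]
ft_force: [0.5, -0.2, 1.1]
grip_width: 0.0599
gripper_force: 0.0
```

servo_tool --deltas "0.6 0 0 0 0 0 0; 0.6 0 0 -40 0 0 0; 0.6 0 0 -40 0 0 0; 0.6 0 0 -30 0 0 0; 0.6 3 39 0 0 0 0; 0.6 3 39 0 0 0 0; 0.6 3 39 0 0 0 0; 0.6 3 39 0 0 0 0"

```text
time_s: 11.67
position: [0.5561, 0.0333, 0.2507]
tool_rot: [[1.0, -0.03, 0.002], [-0.03, -1.0, -0.0], [0.002, 0.0, -1.0]]
ft_force: [1.7, 0.7, 0.2]
grip_width: 0.0513
gripper_force: 0.0
```

servo_tool --deltas "0.6 3 39 0 0 0 0; 0.6 3 39 0 0 0 0; 0.6 3 39 0 0 0 0; 0.6 3 39 0 0 0 0; 0.6 3 39 0 0 0 0; 0.6 0 0 0 0 0 0; 0.6 0 0 0 0 0 0"

```text
time_s: 12.25
position: [0.565, -0.1624, 0.2499]
tool_rot: [[0.999, -0.034, 0.001], [-0.034, -0.999, -0.0], [0.001, 0.0, -1.0]]
ft_force: [-0.5, -0.5, 0.2]
grip_width: 0.0512
gripper_force: 0.0
```

```bash
cat >> h.py <<'E'
def tp():
    t=env.get_image("top");X=cloud(t);m=purple(t)>0
    n,l,s,c=cv2.connectedComponentsWithStats(m.astype(np.uint8))
    for i in range(1,n):
        if s[i,4]>8: print(s[i,4],c[i].round(),np.nanmedian(X[l==i],0).round(3))
    return t
E
python3 - <<'E'
from h import *
p=noz()
to((.5692,-.1603,.088),-1.8)
tp()
E
```

```text
noz 994 [ 0.5694 -0.1603  0.1383] [ 0.5845 -0.1455  0.1516] [ 0.5544 -0.1752  0.1251]
noz 966 [ 0.5668 -0.2304  0.1384] [ 0.5817 -0.2151  0.1518] [ 0.5518 -0.2456  0.125 ]
noz 970 [ 0.5647 -0.2999  0.1384] [ 0.5796 -0.2844  0.1518] [ 0.5497 -0.3153  0.125 ]
pur 726 [[0.556, -0.176, 0.0818], [0.583, -0.161, 0.1234], [0.5851, -0.1452, 0.1274]]
pur 935 [[0.5539, -0.2445, 0.0748], [0.579, -0.2195, 0.1147], [0.5822, -0.214, 0.1273]]
pur 1251 [[0.5514, -0.3119, 0.0748], [0.5735, -0.2858, 0.1117], [0.5805, -0.2837, 0.1272]]
pos [ 0.5651 -0.1609  0.25  ] yaw -1.86 t 12.3 w 0.0512 gf 0.0 F [-0.6  0.4  0.2] | turn z -0.001 then shift [  4.   -0.7 162. ]
88 [386. 160.] [ 0.559 -0.287  0.115]
253 [185. 163.] [0.576 0.23  0.036]
231 [218. 177.] [0.534 0.141 0.036]
```

servo_tool --deltas "0.6 4 -1 40 0 0 0; 0.6 0 0 40 0 0 0; 0.6 0 0 40 0 0 0; 0.6 0 0 30 0 0 0; 0.6 0 0 12 0 0 0; 0.6 0 0 0 0 0 0; 0 0 0 0 0 0 0; 0 0 0 0 0 0 0"

```text
time_s: 13.02
position: [0.5702, -0.1596, 0.0893]
tool_rot: [[1.0, -0.03, 0.003], [-0.03, -1.0, -0.002], [0.003, 0.002, -1.0]]
ft_force: [-0.8, -4.1, -1.5]
grip_width: 0.0315
gripper_force: 79.1
```

servo_tool --deltas "0 0 0 0 0 0 0; 0 0 0 0 0 0 0; 0 0 0 0 0 0 0"

```text
time_s: 13.27
position: [0.5701, -0.16, 0.0892]
tool_rot: [[1.0, -0.031, 0.004], [-0.031, -1.0, -0.002], [0.004, 0.001, -1.0]]
ft_force: [1.8, -1.1, 6.5]
grip_width: 0.031
gripper_force: 80.4
```

servo_tool --deltas "0 0 0 -2 0 0 0; 0 0 0 -3 0 0 0; 0 0 0 -5 0 0 0; 0 0 0 -10 0 0 0; 0 0 0 -20 0 0 0; 0 0 0 -40 0 0 0; 0 0 0 -40 0 0 0; 0 0 0 -40 0 0 0"

```text
time_s: 13.93
position: [0.5686, -0.159, 0.2505]
tool_rot: [[1.0, -0.031, 0.0], [-0.031, -1.0, 0.0], [0.0, -0.0, -1.0]]
ft_force: [0.2, -0.1, 0.5]
grip_width: 0.0314
gripper_force: 81.6
```

Run:
```python
from h import *
p=noz()
to((.551,.175,.25),-1.8)
save(p,"w3.png")
```

```text
noz 958 [ 0.567  -0.2303  0.1384] [ 0.5817 -0.2152  0.1518] [ 0.5523 -0.2455  0.125 ]
noz 958 [ 0.5649 -0.3     0.1383] [ 0.5797 -0.2848  0.1516] [ 0.5501 -0.3152  0.125 ]
pur 953 [[0.5538, -0.2443, 0.0766], [0.5792, -0.2194, 0.1148], [0.5822, -0.214, 0.1275]]
pur 1241 [[0.5518, -0.3115, 0.0755], [0.5738, -0.2858, 0.1116], [0.5805, -0.2836, 0.1272]]
pos [ 0.5707 -0.16    0.2593] yaw -1.76 t 13.98 w 0.031 gf 81.6 F [-0.5 -0.8  6.6] | turn z 0.0007 then shift [ -30.4 -334.3    7. ]
```

servo_tool --deltas "0 -3 -37 0 0 0 0; 0 -3 -37 0 0 0 0; 0 -3 -37 0 0 0 0; 0 -3 -37 0 0 0 0; 0 -3 -37 0 0 0 0; 0 -3 -37 0 0 0 0; 0 -4 -37 0 0 0 0; 0 -4 -37 0 0 0 0"

```text
time_s: 14.65
position: [0.5516, 0.139, 0.2485]
tool_rot: [[1.0, -0.031, 0.001], [-0.031, -1.0, 0.0], [0.001, -0.0, -1.0]]
ft_force: [0.6, -0.5, -0.7]
grip_width: 0.0314
gripper_force: 81.5
```

servo_tool --deltas "0 -4 -38 0 0 0 0; 0 0 0 10 0 0 0; 0 0 0 40 0 0 0; 0 0 0 40 0 0 0; 0 0 0 20 0 0 0; 0 0 0 0 0 0 0; 0.7 0 0 0 0 0 0; 0.7 0 0 0 0 0 0"

```text
time_s: 15.32
position: [0.5506, 0.1753, 0.1398]
tool_rot: [[1.0, -0.031, 0.004], [-0.031, -1.0, 0.001], [0.004, -0.001, -1.0]]
ft_force: [-0.5, -0.2, 1.1]
grip_width: 0.0545
gripper_force: 0.0
```

servo_tool --deltas "0.6 0 0 0 0 0 0; 0.6 0 0 0 0 0 0; 0.6 0 0 -40 0 0 0; 0.6 0 0 -40 0 0 0; 0.6 0 0 -25 0 0 0; 0.6 3 40 0 0 0 0; 0.6 3 40 0 0 0 0; 0.6 3 40 0 0 0 0"

```text
time_s: 15.98
position: [0.5548, 0.0539, 0.244]
tool_rot: [[1.0, -0.029, 0.003], [-0.029, -1.0, -0.0], [0.003, 0.0, -1.0]]
ft_force: [0.4, 0.6, 0.0]
grip_width: 0.0513
gripper_force: 0.0
```

servo_tool --deltas "0.6 3 40 0 0 0 0; 0.6 3 40 0 0 0 0; 0.6 3 40 0 0 0 0; 0.6 3 40 0 0 0 0; 0.6 3 40 0 0 0 0; 0.6 3 40 0 0 0 0; 0.6 3 40 0 0 0 0; 0.6 0 0 0 0 0 0"

```text
time_s: 16.65
position: [0.5667, -0.2323, 0.2425]
tool_rot: [[0.999, -0.037, 0.001], [-0.037, -0.999, -0.002], [0.001, 0.002, -1.0]]
ft_force: [-0.1, 0.5, -0.5]
grip_width: 0.0513
gripper_force: 0.0
```

Run:
```python
from h import *
p=noz()
to((.5670,-.2303,.088),-1.8)
tp()
```

```text
noz 1049 [ 0.5669 -0.23    0.1385] [ 0.5821 -0.215   0.1519] [ 0.5517 -0.2451  0.125 ]
noz 1011 [ 0.5651 -0.3004  0.1383] [ 0.5803 -0.285   0.1515] [ 0.5499 -0.3158  0.125 ]
pur 793 [[0.5544, -0.2458, 0.0791], [0.5811, -0.2301, 0.1229], [0.583, -0.2148, 0.1273]]
pur 1004 [[0.5522, -0.3146, 0.0756], [0.5771, -0.2895, 0.1154], [0.5804, -0.2839, 0.1274]]
pos [ 0.5668 -0.2292  0.2426] yaw -2.05 t 16.7 w 0.0512 gf 0.0 F [-0.   0.8 -1.2] | turn z -0.0044 then shift [1.000e-01 1.000e+00 1.546e+02]
455 [191. 164.] [0.569 0.209 0.042]
33 [357. 158.] [ 0.572 -0.217  0.094]
228 [218. 178.] [0.533 0.141 0.036]
```

servo_tool --deltas "0.6 0 1 40 0 0 0; 0.6 0 0 40 0 0 0; 0.6 0 0 40 0 0 0; 0.6 0 0 24 0 0 0; 0.6 0 0 10 0 0 0; 0.6 0 0 0 0 0 0; 0 0 0 0 0 0 0; 0 0 0 0 0 0 0"

```text
time_s: 17.42
position: [0.5686, -0.2286, 0.0915]
tool_rot: [[1.0, -0.03, 0.005], [-0.03, -1.0, -0.006], [0.005, 0.006, -1.0]]
ft_force: [1.9, -5.5, -0.9]
grip_width: 0.0309
gripper_force: 78.8
```

servo_tool --deltas "0 0 0 0 0 0 0; 0 0 0 0 0 0 0; 0 0 0 0 0 0 0"

```text
time_s: 17.67
position: [0.5686, -0.2285, 0.0915]
tool_rot: [[0.999, -0.031, 0.006], [-0.031, -0.999, -0.006], [0.006, 0.005, -1.0]]
ft_force: [0.7, -6.1, 0.2]
grip_width: 0.0311
gripper_force: 78.9
```

servo_tool --deltas "0 0 0 -2 0 0 0; 0 0 0 -3 0 0 0; 0 0 0 -5 0 0 0; 0 0 0 -10 0 0 0; 0 0 0 -20 0 0 0; 0 0 0 -40 0 0 0; 0 0 0 -40 0 0 0; 0 0 0 -40 0 0 0"

```text
time_s: 18.33
position: [0.567, -0.2263, 0.2527]
tool_rot: [[1.0, -0.031, 0.003], [-0.031, -1.0, -0.002], [0.003, 0.002, -1.0]]
ft_force: [0.2, -0.4, -0.4]
grip_width: 0.0312
gripper_force: 81.8
```

Run:
```python
from h import *
p=noz()
to((.551,.21,.25),-1.8)
```

```text
noz 924 [ 0.565  -0.2996  0.1384] [ 0.5798 -0.2845  0.1517] [ 0.5502 -0.3148  0.125 ]
pur 921 [[0.5521, -0.3137, 0.0754], [0.577, -0.2889, 0.1141], [0.5802, -0.284, 0.1272]]
pos [ 0.569  -0.2274  0.2618] yaw -1.76 t 18.38 w 0.0313 gf 81.8 F [-0.8  0.1  6.1] | turn z 0.0007 then shift [ -31.9 -436.7    7.3]
```

servo_tool --deltas "0 -3 -40 0 0 0 0; 0 -3 -40 0 0 0 0; 0 -3 -40 0 0 0 0; 0 -3 -40 0 0 0 0; 0 -3 -40 0 0 0 0; 0 -3 -40 0 0 0 0; 0 -3 -40 0 0 0 0; 0 -3 -40 0 0 0 0"

```text
time_s: 19.05
position: [0.5528, 0.0961, 0.2506]
tool_rot: [[1.0, -0.031, 0.004], [-0.031, -1.0, -0.0], [0.004, -0.0, -1.0]]
ft_force: [1.7, 0.2, -0.8]
grip_width: 0.031
gripper_force: 81.7
```

servo_tool --deltas "0 -3 -40 0 0 0 0; 0 -3 -40 0 0 0 0; 0 -2 -37 0 0 0 0; 0 0 0 20 0 0 0; 0 0 0 40 0 0 0; 0 0 0 35 0 0 0; 0 0 0 0 0 0 0; 0.7 0 0 0 0 0 0"

```text
time_s: 19.72
position: [0.5488, 0.2113, 0.1545]
tool_rot: [[1.0, -0.031, 0.0], [-0.031, -1.0, 0.0], [0.0, -0.0, -1.0]]
ft_force: [-0.1, -0.4, 1.2]
grip_width: 0.0421
gripper_force: 0.0
```

servo_tool --deltas "0.7 0 0 0 0 0 0; 0.6 0 0 0 0 0 0; 0.6 0 0 0 0 0 0; 0.6 0 0 -40 0 0 0; 0.6 0 0 -40 0 0 0; 0.6 0 0 -15 0 0 0; 0.6 2 39 0 0 0 0; 0.6 2 39 0 0 0 0"

```text
time_s: 20.38
position: [0.5506, 0.1334, 0.2511]
tool_rot: [[1.0, -0.028, 0.005], [-0.028, -1.0, 0.0], [0.005, -0.0, -1.0]]
ft_force: [1.0, -0.8, -1.0]
grip_width: 0.0513
gripper_force: 0.0
```

servo_tool --deltas "0.6 2 39 0 0 0 0; 0.6 2 39 0 0 0 0; 0.6 2 39 0 0 0 0; 0.6 2 39 0 0 0 0; 0.6 2 39 0 0 0 0; 0.6 2 39 0 0 0 0; 0.6 2 39 0 0 0 0; 0.6 3 39 0 0 0 0"

```text
time_s: 21.05
position: [0.5573, -0.1814, 0.25]
tool_rot: [[1.0, -0.031, 0.002], [-0.031, -1.0, -0.001], [0.002, 0.001, -1.0]]
ft_force: [0.9, -0.1, 0.5]
grip_width: 0.0511
gripper_force: 0.0
```

servo_tool --deltas "0.6 3 39 0 0 0 0; 0.6 3 39 0 0 0 0; 0.6 3 39 0 0 0 0; 0.6 0 0 0 0 0 0"

```text
time_s: 21.38
position: [0.5622, -0.3032, 0.2486]
tool_rot: [[0.999, -0.037, 0.001], [-0.037, -0.999, -0.003], [0.001, 0.003, -1.0]]
ft_force: [0.4, 0.8, 0.5]
grip_width: 0.0515
gripper_force: 0.0
```

Run:
```python
from h import *
p=noz()
to((.5650,-.2998,.088),-1.8)
tp()
```

```text
noz 999 [ 0.5649 -0.3002  0.1387] [ 0.5798 -0.2849  0.1524] [ 0.55   -0.3154  0.125 ]
pur 725 [[0.5521, -0.3153, 0.08], [0.579, -0.3002, 0.1234], [0.5809, -0.2848, 0.1275]]
pos [ 0.5624 -0.3001  0.2487] yaw -2.04 t 21.43 w 0.0509 gf 0.0 F [ 0.6 -0.4  0.3] | turn z -0.0042 then shift [  2.4  -0.6 160.7]
456 [192. 164.] [0.571 0.207 0.041]
87 [386. 161.] [ 0.557 -0.287  0.113]
228 [218. 178.] [0.533 0.141 0.036]
208 [195. 185.] [0.516 0.203 0.036]
```

servo_tool --deltas "0.6 2 -1 40 0 0 0; 0.6 0 0 40 0 0 0; 0.6 0 0 40 0 0 0; 0.6 0 0 30 0 0 0; 0.6 0 0 10 0 0 0; 0.6 0 0 0 0 0 0; 0 0 0 0 0 0 0; 0 0 0 0 0 0 0"

```text
time_s: 22.15
position: [0.5665, -0.2982, 0.0922]
tool_rot: [[1.0, -0.031, 0.005], [-0.031, -0.999, -0.008], [0.006, 0.008, -1.0]]
ft_force: [1.9, -5.8, -1.4]
grip_width: 0.031
gripper_force: 78.6
```

servo_tool --deltas "0 0 0 0 0 0 0; 0 0 0 0 0 0 0; 0 0 0 0 0 0 0"

```text
time_s: 22.4
position: [0.5665, -0.2981, 0.0922]
tool_rot: [[0.999, -0.031, 0.006], [-0.031, -0.999, -0.007], [0.006, 0.007, -1.0]]
ft_force: [0.6, -6.2, 0.5]
grip_width: 0.0312
gripper_force: 78.8
```

servo_tool --deltas "0 0 0 -2 0 0 0; 0 0 0 -3 0 0 0; 0 0 0 -5 0 0 0; 0 0 0 -10 0 0 0; 0 0 0 -20 0 0 0; 0 0 0 -40 0 0 0; 0 0 0 -40 0 0 0; 0 0 0 -40 0 0 0"

```text
time_s: 23.07
position: [0.5649, -0.2953, 0.2532]
tool_rot: [[1.0, -0.031, 0.003], [-0.031, -1.0, -0.002], [0.003, 0.002, -1.0]]
ft_force: [0.5, -0.6, -0.2]
grip_width: 0.031
gripper_force: 81.5
```

Run:
```python
from h import *
p=noz()
to((.551,.175,.25),-1.8)
```

```text
pos [ 0.5667 -0.2965  0.2625] yaw -1.76 t 23.12 w 0.0313 gf 81.5 F [-1.2  0.2  6.5] | turn z 0.0007 then shift [ -30.6 -470.9    6.9]
```

servo_tool --deltas "0 -2 -39 0 0 0 0; 0 -3 -39 0 0 0 0; 0 -2 -39 0 0 0 0; 0 -3 -39 0 0 0 0; 0 -2 -39 0 0 0 0; 0 -3 -39 0 0 0 0; 0 -2 -39 0 0 0 0; 0 -3 -39 0 0 0 0"

```text
time_s: 23.78
position: [0.5546, 0.0189, 0.2509]
tool_rot: [[1.0, -0.031, 0.005], [-0.031, -1.0, -0.001], [0.005, 0.001, -1.0]]
ft_force: [1.0, 0.2, -0.6]
grip_width: 0.0308
gripper_force: 81.4
```

servo_tool --deltas "0 -2 -39 0 0 0 0; 0 -3 -39 0 0 0 0; 0 -2 -39 0 0 0 0; 0 -3 -42 0 0 0 0; 0 0 0 20 0 0 0; 0 0 0 40 0 0 0; 0 0 0 35 0 0 0; 0 0 0 0 0 0 0"

```text
out of range
```

Run:
```python
from h import *
to((.551,.175,.155),-1.8)
```

```text
pos [0.5546 0.0189 0.2509] yaw -1.78 t 23.78 w 0.0308 gf 81.4 F [ 1.   0.2 -0.6] | turn z 0.0003 then shift [  -8.9 -156.    95.8]
```

servo_tool --deltas "0 -2 -39 0 0 0 0; 0 -3 -39 0 0 0 0; 0 -2 -39 0 0 0 0; 0 -2 -39 0 0 0 0; 0 0 0 20 0 0 0; 0 0 0 40 0 0 0; 0 0 0 35 0 0 0; 0 0 0 0 0 0 0"

```text
time_s: 24.45
position: [0.548, 0.1733, 0.1494]
tool_rot: [[1.0, -0.03, -0.008], [-0.031, -1.0, -0.001], [-0.008, 0.001, -1.0]]
ft_force: [-0.4, -0.3, -1.4]
grip_width: 0.0309
gripper_force: 81.4
```

servo_tool --deltas "0.7 0 0 0 0 0 0; 0.7 0 0 0 0 0 0; 0.7 0 0 0 0 0 0; 0.7 0 0 -40 0 0 0; 0.7 0 0 -40 0 0 0; 0.7 0 0 -40 0 0 0; 0 -40 0 -10 0 0 0; 0 -40 0 0 0 0 0"

```text
time_s: 25.12
position: [0.4722, 0.1755, 0.2888]
tool_rot: [[0.999, -0.032, 0.012], [-0.032, -0.999, 0.001], [0.012, -0.002, -1.0]]
ft_force: [0.3, 0.1, -0.2]
grip_width: 0.0368
gripper_force: 0.0
```

Run:
```python
from h import *
noz(); t=tp(); save(t,"t5.png")
to((.551,.175,.155),8.5)
X=cloud(t);x,y,z=[X[...,i] for i in range(3)]
for n,a in(("lid",(z>.2)&(y>.08)&(y<.35)&(x>.6)),("cover",(z>.115)&(y<.0)&(y>-.37)&(x>.62))):
    q=X[a];print(n,len(q),q.min(0),q.max(0)); h=q[q[:,2]>np.percentile(q[:,2],92)];print(h.mean(0),h.min(0),h.max(0))
cv2.imwrite("pics/t5c.png",cv2.resize(t["img"][80:270,60:460,::-1],None,fx=2,fy=2))
```

```text
9 [181. 153.] [0.603 0.24  0.036]
190 [219. 179.] [0.527 0.136 0.067]
pos [0.466  0.1759 0.2863] yaw -1.71 t 25.22 w 0.0214 gf 0.0 F [-0.1 -0.2  0.3] | turn z -0.1782 then shift [ 83.6  13.5 131.5]
lid 2539 [0.60818467 0.10927549 0.20001514] [0.66254731 0.30035085 0.33799527]
[0.64154874 0.20619529 0.33027072] [0.62752115 0.18226582 0.32687324] [0.65435824 0.23077033 0.33799527]
cover 3073 [ 0.63374229 -0.35433628  0.11505029] [ 0.68020835 -0.04315483  0.22361935]
[ 0.66795519 -0.19803335  0.2153104 ] [ 0.6558029  -0.34902245  0.20736034] [ 0.68020835 -0.06271779  0.22361935]
```

View pics/t5c.png

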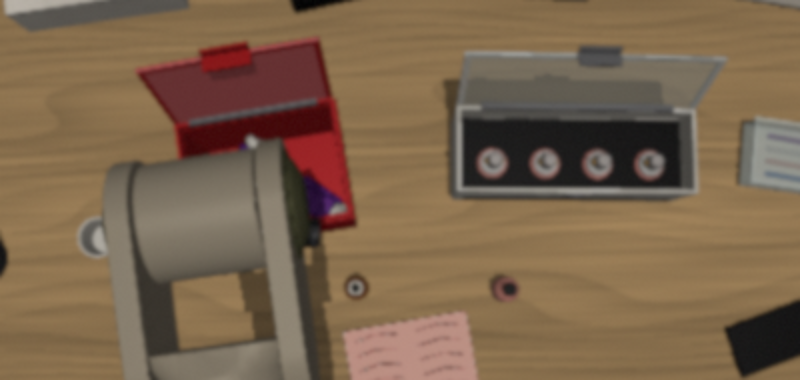

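All five grips are in the box and the desk is clear: the picture shows four bare noses and no purple outside the box. Next is the lid of the sharps box, pushed from behind.

servo_tool --deltas "0 0 0 -40 0 0 -0.09; 0 0 0 -40 0 0 -0.09; 0 0 0 -4 0 0 0; 0 0 0 0 0 0 0; 0 36 -1 0 0 0 0; 0 36 -1 0 0 0 0; 0 36 -1 0 0 0 0; 0 36 -1 0 0 0 0"

```text
time_s: 25.88
position: [0.6137, 0.201, 0.3669]
tool_rot: [[0.989, 0.147, -0.0], [0.147, -0.989, -0.0], [-0.0, -0.0, -1.0]]
ft_force: [0.5, -0.2, 1.0]
grip_width: 0.0
gripper_force: 0.0
```

servo_tool --deltas "0 36 0 0 0 0 0; 0 36 0 0 0 0 0; 0 0 0 0 0 0 0; 0 0 0 0 0 0 0"

```text
time_s: 26.22
position: [0.684, 0.2111, 0.3631]
tool_rot: [[0.989, 0.147, -0.005], [0.147, -0.989, -0.001], [-0.005, -0.0, -1.0]]
ft_force: [0.2, -0.2, -0.2]
grip_width: 0.0001
gripper_force: 0.0
```

Run:
```python
from h import *
to((.68,.2124,.288),8.5)
t=env.get_image("top");X=cloud(t);m=purple(t)>0
tp()
```

```text
pos [0.684  0.2111 0.3631] yaw 8.44 t 26.22 w 0.0001 gf 0.0 F [ 0.2 -0.2 -0.2] | turn z -0.001 then shift [-3.4 -1.9 75.1]
636 [207. 174.] [0.535 0.173 0.06 ]
```

servo_tool --deltas "0 0 -2 40 0 0 0; 0 0 0 35 0 0 0; 0 0 0 0 0 0 0; 0 -16 0 0 0 0 0; 0 -16 0 0 0 0 0; 0 -17 0 0 0 0 0; 0 0 0 0 0 0 0"

```text
time_s: 26.9
position: [0.6308, 0.2061, 0.2977]
tool_rot: [[0.989, 0.149, 0.005], [0.149, -0.989, 0.001], [0.005, 0.0, -1.0]]
ft_force: [-0.2, 0.4, 0.0]
grip_width: 0.0004
gripper_force: 0.0
```

Run:
```python
from h import *
to((.6351,.2056,.288),8.5)
s=env.get_image("side");cv2.imwrite("pics/s6.png",cv2.resize(s["img"][40:300,100:400,::-1],None,fx=2,fy=2))
```

```text
pos [0.6308 0.2061 0.2977] yaw 8.55 t 26.9 w 0.0004 gf 0.0 F [-0.2  0.4  0. ] | turn z 0.0008 then shift [4.1 1.1 9.7]
```

View pics/s6.png

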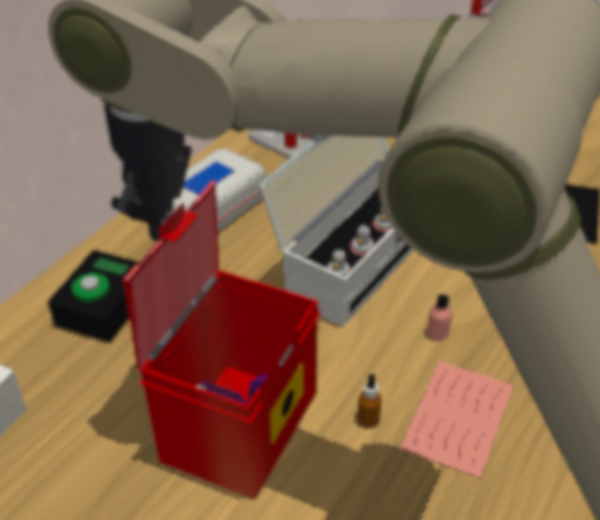

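The side view shows the fingers behind the lid near (160,225), with the lid pushed to about vertical. I continue along the arc.

servo_tool --deltas "0 -17 0 5 0 0 0; 0 -17 0 8 0 0 0; 0 -17 0 9 0 0 0; 0 -17 0 9 0 0 0; 0 -15 0 13 0 0 0; 0 -15 0 13 0 0 0; 0 0 0 0 0 0 0"

```text
time_s: 27.53
position: [0.5345, 0.1914, 0.2355]
tool_rot: [[0.989, 0.148, -0.002], [0.148, -0.989, -0.0], [-0.002, -0.0, -1.0]]
ft_force: [0.6, 0.2, 0.3]
grip_width: 0.0001
gripper_force: 0.0
```

servo_tool --deltas "0 -8 0 14 0 0 0; 0 -8 0 14 0 0 0; 0 -6 0 10 0 0 0; 0 -6 0 8 0 0 0; 0 0 0 0 0 0 0"

```text
time_s: 27.95
position: [0.5094, 0.1874, 0.1903]
tool_rot: [[0.989, 0.148, 0.001], [0.148, -0.989, 0.0], [0.001, 0.0, -1.0]]
ft_force: [0.1, 0.4, -0.1]
grip_width: -0.0001
gripper_force: 0.0
```

Run:
```python
from h import *
to((.5095,.185,.19),8.5)
s=env.get_image("side");r=env.spot_point("sharps_lid_edge",s)
for q in r[:2]: print(q["conf"],px2w(s,q["uv"],d=dep(s,q["uv"])))
```

```text
pos [0.5094 0.1874 0.1903] yaw 8.51 t 27.95 w -0.0001 gf 0.0 F [ 0.1  0.4 -0.1] | turn z 0.0002 then shift [-0.3  2.4  0.3]
0.77 [0.48092415 0.19366919 0.19146083]
```

servo_tool --deltas "0 -12 0 0 0 0 0; 0 0 0 2 0 0 0; 0 0 0 2 0 0 0; 0 0 0 2 0 0 0; 0 0 0 1 0 0 0; 0 0 0 0 0 0 0"

```text
time_s: 28.55
position: [0.4976, 0.1857, 0.1839]
tool_rot: [[0.989, 0.148, 0.002], [0.148, -0.989, 0.0], [0.002, 0.0, -1.0]]
ft_force: [-2.1, -0.5, 11.1]
grip_width: -0.0001
gripper_force: 5.9
```

servo_tool --deltas "0 0 0 1 0 0 0; 0 0 0 1 0 0 0; 0 0 0 0 0 0 0"

```text
time_s: 28.8
position: [0.4976, 0.1857, 0.1837]
tool_rot: [[0.989, 0.148, 0.004], [0.148, -0.989, 0.0], [0.004, 0.0, -1.0]]
ft_force: [-8.7, -1.7, 24.9]
grip_width: 0.0002
gripper_force: 12.8
```

servo_tool --deltas "0 0 0 -20 0 0 0; 0 0 0 -40 0 0 0; 0 0 0 -40 0 0 0.09; 0 0 0 0 0 0 0.09; 0 19 34 0 0 0 0; 0 19 34 0 0 0 0; 0 19 34 0 0 0 0; 0 19 34 0 0 0 0"

```text
time_s: 29.47
position: [0.5695, 0.0456, 0.2804]
tool_rot: [[1.0, -0.031, 0.001], [-0.031, -1.0, -0.0], [0.001, 0.0, -1.0]]
ft_force: [0.7, 0.6, 0.4]
grip_width: 0.0001
gripper_force: 0.0
```

servo_tool --deltas "0 19 34 0 0 0 0; 0 19 34 0 0 0 0; 0 19 34 0 0 0 0; 0 19 34 0 0 0 0; 0 19 34 0 0 0 0; 0 19 34 0 0 0 0; 0 19 34 0 0 0 0; 0 0 0 0 0 0 0"

```text
time_s: 30.13
position: [0.6955, -0.2018, 0.2766]
tool_rot: [[0.999, -0.037, -0.003], [-0.037, -0.999, -0.0], [-0.003, 0.0, -1.0]]
ft_force: [-0.2, -0.1, -1.2]
grip_width: -0.0002
gripper_force: 0.0
```

Run:
```python
from h import *
to((.695,-.199,.185),-1.7)
s=env.get_image("side")
for q in env.spot_point("sharps_lid_edge",s)[:1]: print(q["conf"],px2w(s,q["uv"],d=dep(s,q["uv"])))
X=cloud(s);x,y,z=[X[...,i] for i in range(3)]
r=s["img"].astype(int);red=(r[...,0]>90)&(r[...,1]<110)&(r[...,2]<120)
u=np.array([.9889,.1487]);bx=(x-.5513)*u[0]+(y-.1931)*u[1];by=-(x-.5513)*u[1]+(y-.1931)*u[0]
m=red&(z>.17)&(abs(by)<.08)&(abs(bx)<.065);A=np.c_[bx[m],np.ones(m.sum())];print("lid plane slope,z",np.linalg.lstsq(A,z[m],rcond=None)[0],m.sum())
cv2.imwrite("pics/s7.png",cv2.resize(s["img"][40:300,100:400,::-1],None,fx=2,fy=2))
```

```text
pos [ 0.6955 -0.2018  0.2766] yaw -2.13 t 30.13 w -0.0002 gf 0.0 F [-0.2 -0.1 -1.2] | turn z -0.0075 then shift [-0.3 -2.8 91.6]
0.96 [0.47684253 0.19584908 0.18385317]
lid plane slope,z [-0.00073293  0.18380827] 2593
```

View pics/s7.png

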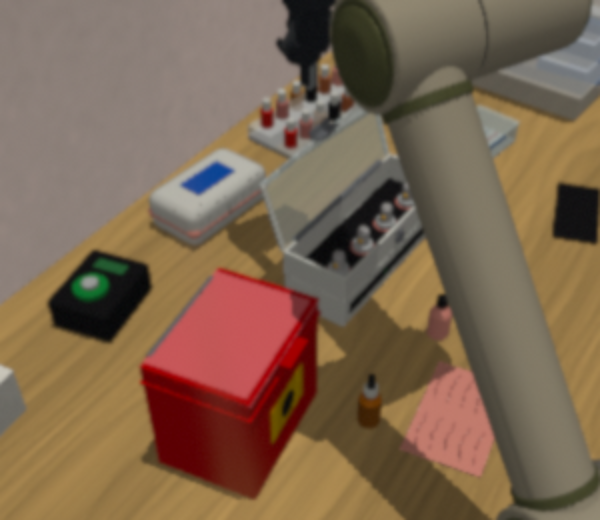

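servo_tool --deltas "0 0 -2 40 0 0 0; 0 0 0 40 0 0 0; 0 0 0 12 0 0 0; 0 0 0 0 0 0 0; 0 -15 0 0 0 0 0; 0 -15 0 0 0 0 0; 0 -15 0 0 0 0 0; 0 0 0 0 0 0 0"

```text
time_s: 30.9
position: [0.6482, -0.1908, 0.1917]
tool_rot: [[1.0, -0.031, 0.003], [-0.031, -1.0, -0.002], [0.003, 0.002, -1.0]]
ft_force: [-0.8, 0.4, 0.2]
grip_width: 0.0002
gripper_force: 0.0
```

Run:
```python
from h import *
to((.6505,-.199,.185),-1.7)
```

```text
pos [ 0.6482 -0.1908  0.1917] yaw -1.76 t 30.9 w 0.0002 gf 0.0 F [-0.8  0.4  0.2] | turn z -0.0011 then shift [2.6 8.1 6.7]
```

servo_tool --deltas "0 -14 4 4 0 0 0; 0 -14 2 4 0 0 0; 0 -14 0 7 0 0 0; 0 -14 0 8 0 0 0; 0 -12 0 10 0 0 0; 0 -12 0 10 0 0 0; 0 0 0 0 0 0 0"

```text
time_s: 31.48
position: [0.568, -0.1944, 0.1454]
tool_rot: [[1.0, -0.031, -0.001], [-0.031, -1.0, 0.001], [-0.001, -0.001, -1.0]]
ft_force: [0.9, -0.5, 0.8]
grip_width: 0.0002
gripper_force: 0.0
```

servo_tool --deltas "0 -6 0 10 0 0 0; 0 -6 0 10 0 0 0; 0 -4 0 8 0 0 0; 0 -4 0 4 0 0 0; 0 0 0 0 0 0 0"

```text
time_s: 31.9
position: [0.5487, -0.1942, 0.1132]
tool_rot: [[1.0, -0.031, -0.001], [-0.031, -1.0, 0.0], [-0.001, -0.0, -1.0]]
ft_force: [-0.8, 0.4, 0.1]
grip_width: -0.0
gripper_force: 0.0
```

Run:
```python
from h import *
to((.538,-.1955,.112),-1.7)
s=env.get_image("side")
for n in("dock_cover_edge","dock_cover_hinge"):
  for q in env.spot_point(n,s)[:1]: print(n,q["conf"],px2w(s,q["uv"],d=dep(s,q["uv"])),px2w(s,q["uv"],z=.11))
```

```text
pos [ 0.5487 -0.1942  0.1132] yaw -1.78 t 31.9 w -0.0 gf 0.0 F [-0.8  0.4  0.1] | turn z -0.0015 then shift [-10.7   1.7   1.2]
dock_cover_edge 0.6 [ 0.54613067 -0.18148839  0.11707151] [ 0.55015074 -0.18967683  0.11      ]
dock_cover_hinge 0.98 [ 0.63236906 -0.18661583  0.10211596] [ 0.62713556 -0.17760438  0.11      ]
```

servo_tool --deltas "0 -11 0 0 0 0 0; 0 0 0 2 0 0 0; 0 0 0 2 0 0 0; 0 0 0 2 0 0 0; 0 0 0 2 0 0 0; 0 0 0 1 0 0 0; 0 0 0 0 0 0 0"

```text
time_s: 32.63
position: [0.5381, -0.194, 0.1043]
tool_rot: [[1.0, -0.031, 0.0], [-0.031, -1.0, 0.0], [0.0, -0.0, -1.0]]
ft_force: [0.4, -0.2, -0.0]
grip_width: 0.0001
gripper_force: 0.0
```

servo_tool --deltas "0 0 0 1 0 0 0; 0 0 0 1 0 0 0; 0 0 0 0 0 0 0"

```text
time_s: 32.88
position: [0.5382, -0.194, 0.1039]
tool_rot: [[1.0, -0.031, 0.001], [-0.031, -1.0, -0.001], [0.002, 0.001, -1.0]]
ft_force: [-3.7, 1.6, 12.4]
grip_width: 0.0001
gripper_force: 6.1
```

servo_tool --deltas "0 0 0 1 0 0 0; 0 0 0 0.5 0 0 0; 0 0 0 0 0 0 0"

```text
time_s: 33.13
position: [0.5383, -0.1941, 0.1038]
tool_rot: [[1.0, -0.031, 0.002], [-0.031, -1.0, -0.002], [0.002, 0.002, -1.0]]
ft_force: [-7.5, 3.0, 23.6]
grip_width: 0.0001
gripper_force: 11.5
```

servo_tool --deltas "0 0 0 -20 0 0 0; 0 0 0 -40 0 0 0; 0 0 0 -40 0 0 0; 0 -40 0 -10 0 0 0; 0 -40 0 0 0 0 0; 0 -40 0 0 0 0 0; 0 -30 0 0 0 0 0; 0 0 0 0 0 0 0"

```text
time_s: 33.8
position: [0.384, -0.1882, 0.2112]
tool_rot: [[0.999, -0.033, -0.002], [-0.033, -0.999, 0.001], [-0.002, -0.001, -1.0]]
ft_force: [0.3, -1.0, 0.3]
grip_width: 0.0001
gripper_force: 0.0
```

Run:
```python
from h import *
to((.538,-.1955,.112),-1.7)
for c in("side","top"):
    s=env.get_image(c);X=cloud(s);x,y,z=[X[...,i] for i in range(3)]
    for n,(cx,cy,a,h,hx,hy) in dict(dock=(.581,-.196,-.0297,.104,.045,.14),box=(.5513,.1931,.149,.184,.06,.08)).items():
        bx=(x-cx)*np.cos(a)+(y-cy)*np.sin(a);by=-(x-cx)*np.sin(a)+(y-cy)*np.cos(a)
        m=(abs(bx)<hx)&(abs(by)<hy)&(abs(z-h)<.02)
        if m.sum()>20: print(c,n,m.sum(),"slope,z0",np.linalg.lstsq(np.c_[bx[m],np.ones(m.sum())],z[m],rcond=None)[0])
    for n in("dock_cover_edge","sharps_lid_edge"):
        for q in env.spot_point(n,s)[:1]: print(c,n,q["conf"],px2w(s,q["uv"],d=dep(s,q["uv"])))
    for n in ("serum","pigment","ink_cup"):
        for q in env.spot_point(n,s)[:2]: print(c,n,q["conf"],px2w(s,q["uv"],z=0))
    cv2.imwrite(f"pics/{c}8.png",cv2.resize(s["img"][60:360,60:460,::-1],None,fx=2,fy=2))
tp()
```

```text
pos [ 0.384  -0.1882  0.2112] yaw -1.88 t 33.8 w 0.0001 gf 0.0 F [ 0.3 -1.   0.3] | turn z -0.0031 then shift [154.3   2.8  98.9]
side dock 1594 slope,z0 [-0.00077134  0.10317671]
side box 2407 slope,z0 [0.00160789 0.18384757]
side dock_cover_edge 0.6 [ 0.51668808 -0.19689107  0.10404066]
side sharps_lid_edge 0.94 [0.47867986 0.19393861 0.18411436]
side serum 0.51 [0.41792574 0.09689473 0.        ]
side pigment 0.73 [ 4.11833439e-01 -1.02347927e-01  1.11022302e-16]
side ink_cup 0.64 [0.4841212  0.44350791 0.        ]
top dock 3814 slope,z0 [-0.00028566  0.10381274]
top box 3512 slope,z0 [0.00160732 0.1843122 ]
top dock_cover_edge 0.74 [ 0.52254475 -0.20091378  0.10536968]
top sharps_lid_edge 0.62 [0.48340402 0.18578193 0.18487071]
top serum 0.63 [0.41480413 0.09422109 0.        ]
top pigment 0.7 [ 0.40765542 -0.09639287  0.        ]
top ink_cup 0.66 [0.48358139 0.44022881 0.        ]
```

View pics/side8.png

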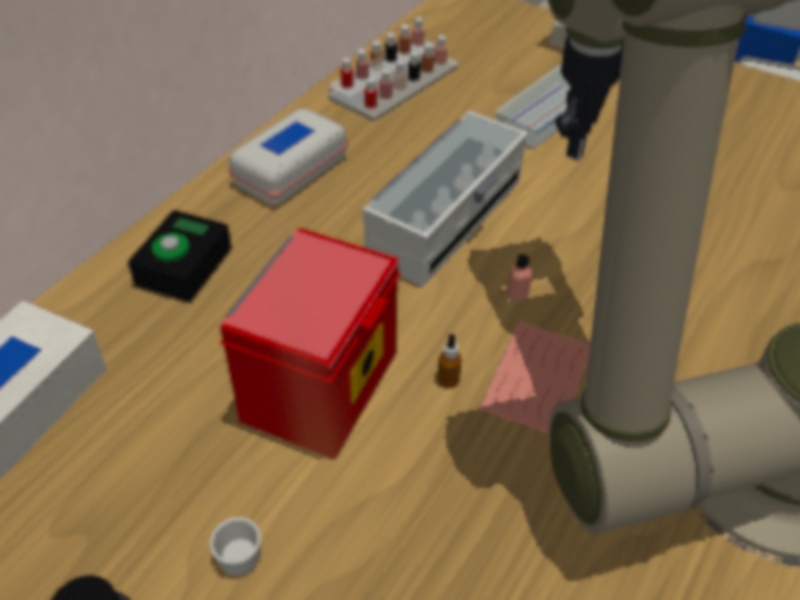

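View pics/top8.png

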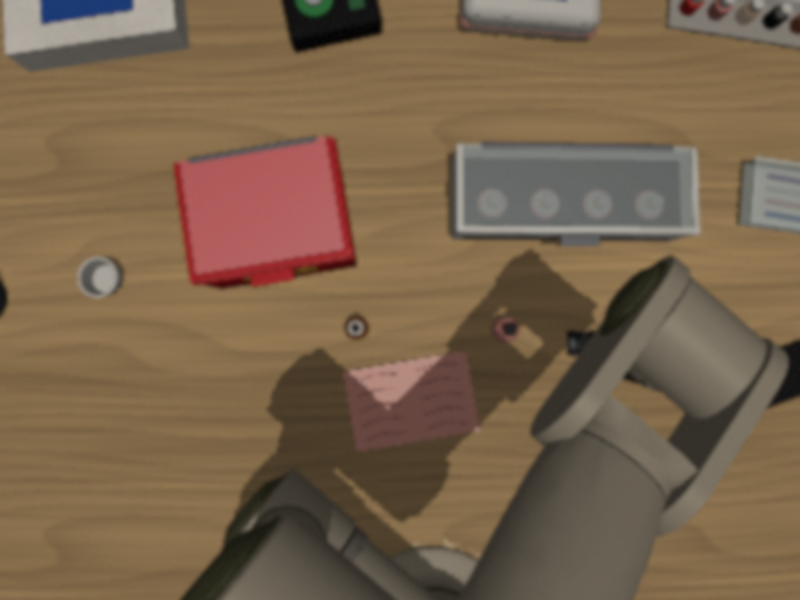

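Both covers are flat and shut, with the slope within 0.002 rad. The bottles and the cup stand where they were, and the desk is clear. I hand in.

```bash
python3 -c "
from rig import env
print(env.close_job())"
```

```text
the job is handed in; nothing more can be done
None
```

All five used grips (four from the machines, one from the desk) are in the sharps box, the dock cover and box lid both measured flat shut after pressing, the bottles and cup stand where they were, and the job is handed in; no verdict came back.

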